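Scan a sample bottle in and stow it in the crate

ROBOT

A 6-joint arm with a two-finger parallel gripper is mounted at the origin on the work surface. World frame = base frame: x ahead of the robot, y to its left, z up, the work surface at z = 0. Lengths are in mm, angles in rad, forces in N, time in s.
With the tool pointing down it reaches from about 375 to 925 mm from the base axis. Payload 5.7 kg.
Tool frame: the origin (TCP) lies at the very end of the fingers, on their centre line; the grasp point (between the pads) lies bot.pinch_z behind it (bot.pinch_z is the distance from the TCP to the grasp point, in mm); z points along the fingers, y is the direction in which the jaws open and shut (so a half turn about z gives the same grasp; the last joint's range is limited). The gripper opens to 88 mm and grips with 3 to 60 N. Pads are 20 mm wide; open, the fingers measure 115 mm over their backs; the gripper's body (75 mm by 178 mm) begins 61 mm behind the grasp point.
Start: joints at [1.23, 0.359, 1.51, -0, 1.272, -0.115], TCP at [134.326, 584.738, 222.623] pointing down, gripper open.
Joint ranges: [-2.97, 2.97], [-1.01, 2.36], [0.21, 2.38], [-0.96, 4.11], [0.2, 2.71], [-2.98, 2.98]. Speed limits (rad/s): [2.39, 2.39, 3.14, 3.14, 3.14, 3.14].

INTERFACE

Orientations are given as a unit quaternion [x, y, z, w].
In Python, from bench import bot gives the robot as it stands. The module is installed in compiled form; this text tells all that it offers.
- The arm moves only by the tool drive_tool, never from a script. Its arguments are lists of equal length, an entry for each row: "travel": the shift along the tool's x, y, z scaled (see below), a list of three; "rot": the turn, a rotation vector about the tool's x, y, z scaled (see below), a list of three. In form: {"travel": [[dx, dy, dz], ...], "rot": [[wx, wy, wz], ...]}. A call has 1 to 10 rows; each row shifts and turns the commanded pose from where the row before left it, along the tool's axes as they then stand; what a row does not reach is not made up. The controller multiplies each number of a shift by 80 cm and each number of a turn by 45 degrees. A row lasts 1/10 s, in which the tool goes at most 50 mm and 8.59 degrees, less where a joint would pass 70% of its speed; a pose out of reach is approached as far as the arm can. A call with a number of a shift or a turn outside -1 to 1 is refused whole. A call with a gripper value outside its range is refused whole. "claw" is the closure, from -1 (fully open) to 1 (shut), set as the call begins (left out, the last holds). The fingers move at their own pace and stop on an object; "squeeze" is the grip in N (left out, the last holds). Time passes only in rows, so rows that do not move let the fingers close. It gives the time, the measured TCP pose, the force and the opening at its end, in the units of the state.
- bot.get_state(): the state, without advancing time (a new reading comes with each control period).
- bot.snapshot(name): name is "scene" or "top" or "wrist"; returns the picture (384x512x3 uint8, blue, green, red); there is no depth.
- bot.get_calibration(name): a dict with "mtx" (3x3 intrinsics, pixels), "eye" and "rotation" of the camera in the world. Camera axes: x right, y up, looking along -z (the intrinsics and any distortion apply to the point x, -y, -z); pixel columns grow to the right and rows downward; lengths in mm; the calibration is good to about 2 mm. A picture is of the moment at which its call begins: read the wrist's pose just before it. get_calibration takes no time and is no camera call; for the wrist camera it gives the pose at the moment of the call.
- bot.hand_in(): hands the job in, once; it reports no verdict.
The state is a dict: "time": time; "q": joint angles; "dq": joint speeds; "joint_efforts": joint torques, N m; "ee_pos": TCP position; "orientation": TCP orientation; "ft_force": force on the tool from outside, world axes, zero at the start; "moment": the same for the moment, N m; "width": opening from 0.0 (shut) to 1.0 (fully open).
Only numpy, scipy, OpenCV 4.12 (cv2) and the standard library are available. Lean on these libraries where they do the work, as an engineer would, in place of code of your own. Each camera call takes 0.05 s, during which the arm holds its last target. There are 200 camera calls.

TASK

Log in the sample bottle that stands on the bench: take the bar-code scanner from its white tray, aim it squarely at the middle of the bottle's label from about 10 cm away, and hold it steady there for a good second so that it reads. Lay the scanner back in its tray, flat and button side up as it was found, and stand the bottle in the one empty cell of the divided crate; set both down, do not drop them. Leave the stored bottles and everything else as they are.

Things in the scene. Friction and masses are not known exactly. Their poses are not given: they have to be found in the camera images.
- scanner: Cordless in-line bar-code scanner, grey plastic, 0.19 kg, 150 mm long, lying flat in the white tray; reads by itself. Handle 42 wide, 30 high (80 mm behind to 24 ahead of origin, widening from 11); head 58 wide, 36 high (23 to 70 ahead), dark red window on its front end. Origin: centre of underside, below the centre of mass; x = out of the window (aiming line), z = up (button side).
- window (a point): Centre of the scanner's window, on its front end: 70 mm ahead of the scanner's origin and 19 mm above its underside. x = aiming line outwards, z = up through the button side.
- handle (a point): Good place to grip the scanner from above, across its 42 mm width: on its centre line, 12 mm behind the origin, 20 mm above its underside (10 mm below the top of the handle).
- tray: Shallow white plastic tray in which the scanner is kept, fixed to the bench, 240 mm (x) by 160 mm (y), floor 4 mm thick, rim 12 mm above the bench and 4 mm thick. Origin: centre of the underside, on the bench; z up. It stands turned about z. The scanner's origin is 4 mm above the tray's origin when it lies on the tray's floor.
- bottle: The sample bottle to log in: amber glass, 0.22 kg, standing on the bench outside the crate, same kind as those in it. Round body 56 mm in diameter, 85 high, sloping shoulder, blue screw cap 38 mm in diameter from 101 to 125 mm above the underside. Origin: centre of the underside; z up; x = horizontal direction in which the label faces.
- label (a point): Middle of the white paper bar-code label (40 mm high, 40 mm wide around the curve) on the side of the sample bottle, 28.5 mm from the bottle's axis along its x, 50 mm above its underside. x = straight out of the label, z up. At the start it faces to the robot's right (-y), turned up to 0.25 rad back towards the robot or 0.45 rad away from it.
- cap (a point): Middle of the sample bottle's cap, on its axis, 113 mm above the underside (12 mm below the top): the place to grip it from above; a grasp here clears the neighbours in the crate.
- crate: Grey plastic divided crate, fixed, 166 x 166 mm (176 over the rim), 62 mm high; walls, cross-shaped divider and floor 4 mm thick: four cells 77 mm square inside, centres 40.5 mm from the crate's centre along its x and its y. Origin: centre of the underside, on the bench; z up. Three cells hold a bottle, one is empty.
- free_cell: Centre of the floor of the one empty cell of the crate (on the floor's upper face, 4 mm above the bench; a bottle standing there has its origin at this height). A flat moulding mark 24 mm across, no obstacle.
- stored1: Bottle already stored in a cell of the crate, same shape as the sample bottle. Origin: centre of its underside, z up.
- stored2: Another stored bottle, same shape. Origin: centre of its underside, z up.
- stored3: Another stored bottle, same shape. Origin: centre of its underside, z up.
- jar: Bystander: squat white wide-mouth plastic jar without label, 66 mm in diameter, 71 mm high, standing loose on the bench near the sample bottle. Origin: centre of its underside, z up.
- filter_holder: Bystander: amber-yellow plastic membrane-filter holder with an open funnel on top, 78 mm in diameter at its mouth, 98 mm high, standing loose on the bench beyond the sample bottle. Origin: centre of its underside, z up.
Mind the look-alikes: they are no part of the job. Of the things that look like the scanner, take the one that is farthest to the robot's left at the start.

How it is judged (in metres and radians):
On the way:
1. the label is read: for 1 s the window is 50 to 160 mm from it, its middle within 12 mm of the aiming line both ways, squareness within 0.42 rad, scanner below 0.03 m/s and 0.2 rad/s (x of label in the frame of window between 0.05 and 0.16 m and y of label in the frame of window between -0.012 and 0.012 m and z of label in the frame of window between -0.012 and 0.012 m and x of window in the frame of label above 0.04 m and angle between the x axis of scanner and the x axis of bottle, either way round below 0.42 rad and linear speed of scanner below 0.03 m/s and angular speed of scanner below 0.2 rad/s), for 1 s.
At the end, for the whole second after the job is handed in: The label was read; the scanner lies at rest on its tray's floor, button up (tilt under 0.05 rad, origin within 100 mm along and 65 mm across of the tray's centre); the bottle stands at rest on the floor of the empty cell, within 16 mm of its centre, tilt under 0.1 rad (horizontal distance between bottle and free_cell below 0.016 m and height (world z) of bottle below 0.01 m and angle between bottle's own z axis and vertical below 0.1 rad and linear speed of each of bottle, scanner below 0.02 m/s and z of scanner in the frame of tray below 0.009 m and angle between scanner's own z axis and vertical below 0.05 rad and x of scanner in the frame of tray between -0.1 and 0.1 m and y of scanner in the frame of tray between -0.065 and 0.065 m); the robot touches nothing.
It fails at once if the jar or the filter holder is moved more than 30 mm or tipped more than 0.4 rad (distance of any of jar, filter_holder from where it was at the start of the episode above 0.03 m or angle between any of jar, filter_holder's own z axis and vertical above 0.4 rad).
It fails at once if a stored bottle is moved more than 30 mm or tipped more than 0.4 rad (distance of any of stored1, stored2, stored3 from where it was at the start of the episode above 0.03 m or angle between any of stored1, stored2, stored3's own z axis and vertical above 0.4 rad).
It fails at once if the sample bottle is tipped over (more than 0.7 rad) (angle between bottle's own z axis and vertical above 0.7 rad).
It fails at once if the sample bottle is dropped or thrown (faster than 0.5 m/s with no finger on it, a fall of some 13 mm) (linear speed of bottle above 0.5 m/s and contact force between the fingers and bottle below 0.3 N).
It fails at once if the scanner is dropped or thrown (faster than 0.5 m/s with no finger on it, a fall of some 13 mm) (linear speed of scanner above 0.5 m/s and contact force between the fingers and scanner below 0.3 N).
It also fails if it takes over 64 s, if anything falls off the work surface, if the arm or the gripper's body presses on something with over 40 N, if the wrist force passes 120 N, or if a joint passes its speed limit or range.

## Working session

There is one attempt and no reset: what is moved stays moved. The work goes in short steps, Python scripts to look and compute and a tool call to move; the robot and the scene stay as the last step left them, time stands still between calls to the robot, and variables do not carry over. Pictures are saved under pics/ and viewed, about 8 in all and at most 12, crops included, and the job is handed in when it is done.

Besides the shell and the picture viewer there is one more tool, called after "Emit:" as a command line: name --argument value ..., lists and objects as JSON in quotes. drive_tool: Moves the arm, as the interface text tells. Its arguments: {"type":"object","properties":{"travel":{"type":"array"},"rot":{"type":"array"},"claw":{"type":"number"},"squeeze":{"type":"number"}},"required":["travel","rot"]}

```bash
mkdir -p pics; python3 - <<'E'
from bench import bot
import cv2, numpy as np
print(bot.get_state(), bot.pinch_z)
for n in ["scene","top"]:
    im=bot.snapshot(n); cv2.imwrite(f"pics/{n}0.png",im)
    c=bot.get_calibration(n); print(n,{k:np.round(np.array(v),4).tolist() if not isinstance(v,str) else v for k,v in c.items()})
c=bot.get_calibration("wrist");print(c)
a=cv2.imread("pics/top0.png"); cv2.imwrite("pics/top0b.png",cv2.resize(a,(800,600),interpolation=cv2.INTER_CUBIC))
E
```

```text
{'time': 0.0, 'q': array([ 1.22989491e+00,  3.59471754e-01,  1.51141166e+00,  3.78711791e-06,
        1.27250973e+00, -1.15121259e-01]), 'dq': array([-0.00130408,  0.00107118, -0.00012773,  0.00063669,  0.00032874,
        0.0003562 ]), 'joint_efforts': array([-7.54432785e-04, -5.15381598e+01, -2.70721757e+01,  6.72882912e-02,
        3.50531610e-02, -1.16281976e-04]), 'ee_pos': array([134.10838407, 584.11858238, 221.83730233]), 'orientation': array([ 1.12650957e-01,  9.93634214e-01, -8.76537382e-04, -2.05255078e-04]), 'ft_force': array([-0.46289521, -0.29268452,  0.12612202]), 'moment': array([ 0.01549181, -0.02478091,  0.0849835 ]), 'width': 1.00126592074701} 18.700000000000003
scene {'mtx': [[445.082, 0.0, 252.4235], [0.0, 445.082, 195.2197], [0.0, 0.0, 1.0]], 'eye': [1196.1257, -1039.6132, 1112.475], 'rotation': [0.3671, 0.1241, 0.278, 0.879]}
top {'mtx': [[492.6631, 0.0, 256.0899], [0.0, 492.6631, 192.4371], [0.0, 0.0, 1.0]], 'eye': [305.9933, -181.425, 1746.4478], 'rotation': [-0.0599, 0.0533, 0.7071, -0.7026]}
{'mtx': array([[326.91861598,   0.        , 254.22901662],
       [  0.        , 326.91861598, 195.78066109],
       [  0.        ,   0.        ,   1.        ]]), 'eye': array([ 62.46354439, 600.49962181, 383.99505798]), 'rotation': array([-0.10738723, -0.08471704,  0.617383  ,  0.77468008])}
```

View pics/scene0.png

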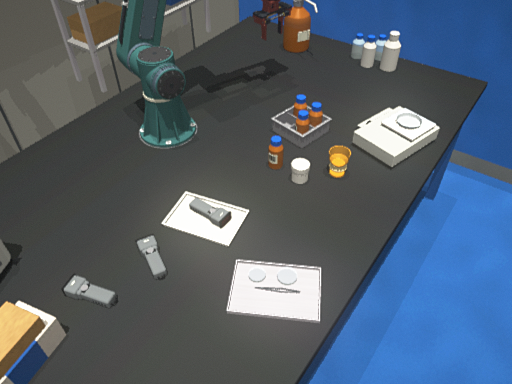

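View pics/top0b.png

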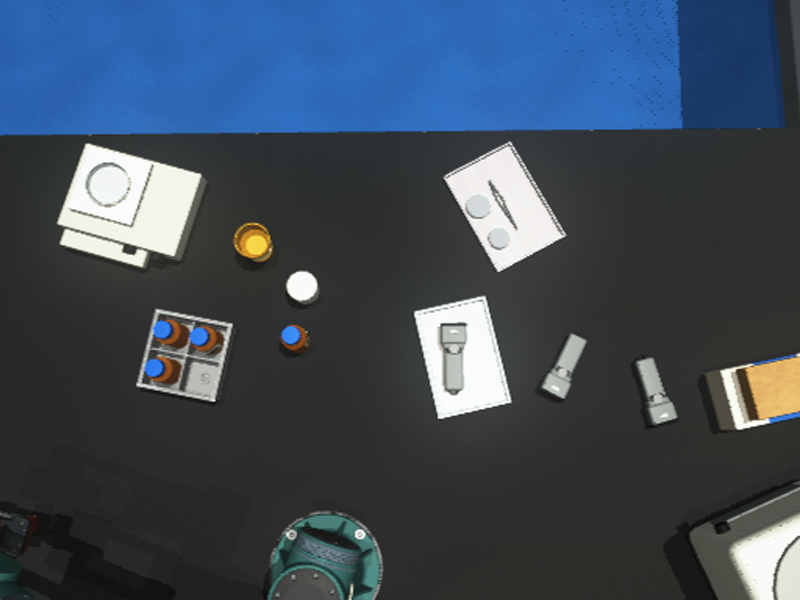

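The scene and top pictures show three scanners. In the top view, with left = robot's left, they are at (453,357) in the white tray, (563,368), and (655,392). The tray one is farthest left and is the one meant. The sample bottle's cap is at (292,336), the jar at (302,287), the filter holder at (254,243), and the empty cell at (205,378). I'll confirm this in an enlarged crop.

```bash
cat > h.py <<'E'
import numpy as np, cv2
from scipy.spatial.transform import Rotation as R
from bench import bot
def px2w(c,u,v,z):
    d=np.array([(u-c["mtx"][0,2])/c["mtx"][0,0],-(v-c["mtx"][1,2])/c["mtx"][1,1],-1.])
    d=R.from_quat(c["rotation"]).as_matrix()@d; e=np.array(c["eye"]); return e+d*(z-e[2])/d[2]
def w2px(c,p):
    q=R.from_quat(c["rotation"]).as_matrix().T@(np.array(p,float)-c["eye"]); K=c["mtx"]
    return np.array([K[0,0]*q[0]/-q[2]+K[0,2], K[1,1]*-q[1]/-q[2]+K[1,2]])
E
python3 - <<'E'
from h import *
a=cv2.imread("pics/top0.png")
l=a[185:275,80:215]; r=a[180:275,255:335]
o=np.zeros((570,800,3),np.uint8)
# left scale 3.3 ; right scale 4.4
L=cv2.resize(l,None,fx=3.3,fy=3.3,interpolation=cv2.INTER_CUBIC); Rr=cv2.resize(r,None,fx=4.4,fy=4.4,interpolation=cv2.INTER_CUBIC)
o[:L.shape[0],:L.shape[1]]=L; o[:Rr.shape[0],448:448+Rr.shape[1]]=Rr[:, :352]
cv2.imwrite("pics/crop1.png",o)
E
```

```text
(no output)
```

View pics/crop1.png

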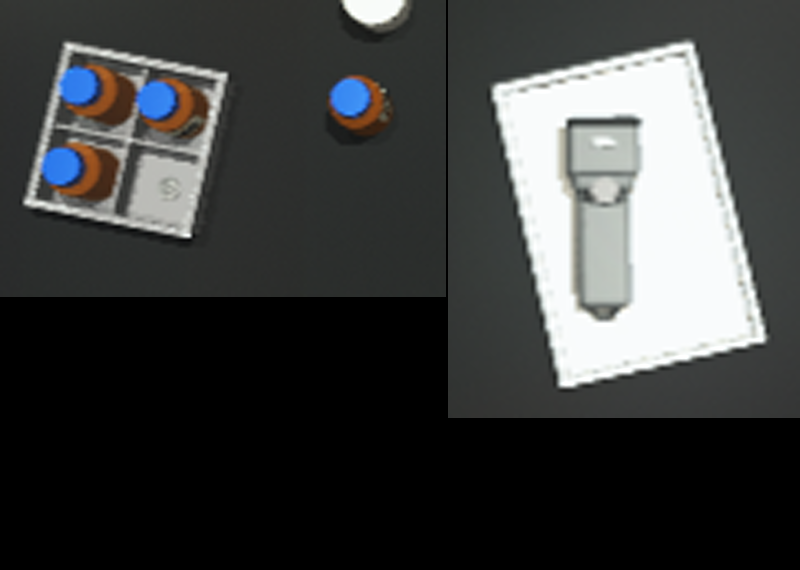

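The crop confirms the scanner in the white tray: head up at (604,145) and tail at (604,303). The bottle cap is at (350,97) with the label on its right side, and the empty cell's mark is at (171,189).

```bash
python3 - <<'E'
from h import *
c=bot.get_calibration("top")
r=lambda X,Y,z:px2w(c,255+(X-448)/4.4-0.4,180+Y/4.4-0.4,z)[:2].round(1)
l=lambda X,Y,z:px2w(c,80+X/3.3-0.35,185+Y/3.3-0.35,z)[:2].round(1)
print("front",r(604,120,38),"L/R",r(568,121,38),r(640,121,38),"tail",r(604,303,34),"handle",r(577,250,34),r(632,250,34))
print("tray",[r(*p,12).tolist() for p in [(492,87),(691,43),(765,341),(562,386)]])
print("cap",l(350,97,125)); 
cr=[l(*p,62) for p in [(67,43),(228,74),(191,237),(24,206)]]; print("crate",cr,np.mean(cr,0)); print("cell",l(171,189,4), "jar",l(376,-2,71))
for p in [(80,89,125),(158,101,125),(62,167,125)]: print(l(*p))
d=lambda x:R.from_quat(x)
E
```

```text
front [ 530.2 -284.6] L/R [ 529.6 -256.1] [ 529.2 -313.2] tail [ 385.9 -282.5] handle [ 427.6 -261.9] [ 427.3 -305.2]
tray [[561.1, -196.2], [596.1, -357.7], [356.2, -410.8], [321.8, -249.5]]
cap [497.2  66.7]
crate [array([563.7, 375.2]), array([529.7, 204.7]), array([360.6, 237.9]), array([393.5, 412.1])] [461.875 307.475]
cell [413.6 275.5] jar [607.8  49.5]
[507.1 339.1]
[494.5 259.9]
[428.8 353.7]
```

Emit:
drive_tool --travel '[[-0.044, -0.031, 0], [-0.044, -0.031, 0], [-0.044, -0.031, 0], [-0.044, -0.031, 0], [-0.044, -0.031, 0], [-0.044, -0.031, 0], [-0.044, -0.031, 0], [-0.044, -0.031, 0], [-0.044, -0.031, 0], [-0.044, -0.031, 0]]' --rot '[[0, 0, 0], [0, 0, 0], [0, 0, 0], [0, 0, 0], [0, 0, 0], [0, 0, 0], [0, 0, 0], [0, 0, 0], [0, 0, 0], [0, 0, 0]]' --claw -1

```text
time: 1.1
ee_pos: [422.6, 262.7, 222.5]
orientation: [0.113, 0.994, -0.0, -0.0]
ft_force: [0.7, -0.3, -0.1]
width: 0.998
```

Emit:
drive_tool --travel '[[-0.044, -0.031, 0], [-0.044, -0.031, 0], [-0.008, -0.05, 0], [-0.008, -0.05, 0], [-0.008, -0.05, 0], [-0.008, -0.05, 0], [-0.008, -0.05, 0], [-0.008, -0.05, 0], [-0.008, -0.05, 0], [-0.008, -0.05, 0]]' --rot '[[0, 0, 0], [0, 0, 0], [0, 0, 0], [0, 0, 0], [0, 0, 0], [0, 0, 0], [0, 0, 0], [0, 0, 0], [0, 0, 0], [0, 0, 0]]'

```text
time: 2.1
ee_pos: [457.0, -124.7, 222.5]
orientation: [0.113, 0.994, 0.0, -0.0]
ft_force: [-0.1, 0.4, -0.8]
width: 0.999
```

Emit:
drive_tool --travel '[[-0.008, -0.05, 0], [-0.008, -0.05, 0], [-0.008, -0.05, 0], [-0.008, -0.05, 0], [0, 0, 0], [0, 0, 0], [0, 0, 0], [0, 0, 0], [0, 0, 0], [0, 0, 0]]' --rot '[[0, 0, 0], [0, 0, 0], [0, 0, 0], [0, 0, 0], [0, 0, 0.186], [0, 0, 0.186], [0, 0, 0.186], [0, 0, 0.186], [0, 0, 0.186], [0, 0, 0.186]]'

```text
time: 3.1
ee_pos: [446.4, -284.7, 222.3]
orientation: [0.526, 0.85, 0.0, -0.0]
ft_force: [-1.0, -0.7, 0.4]
width: 0.999
```

Emit:
drive_tool --travel '[[0, 0, 0], [0, 0, 0], [0, 0, 0], [0, 0, 0], [0, 0, 0], [0, 0, 0], [0, 0, 0], [0, 0, 0], [0, 0, 0], [0, 0, 0]]' --rot '[[0, 0, 0.186], [0, 0, 0.186], [0, 0, 0.186], [0, 0, 0.186], [0, 0, 0.186], [0, 0, 0.186], [0, 0, 0.186], [0, 0, 0.186], [0, 0, 0.186], [0, 0, 0.186]]'

```text
time: 4.1
ee_pos: [446.5, -284.6, 222.3]
orientation: [0.959, 0.282, -0.0, -0.0]
ft_force: [0.5, -0.3, -0.7]
width: 1.004
```

Emit:
drive_tool --travel '[[0, 0, 0], [0, 0, 0], [0, 0, 0], [0, 0, 0], [0, 0, 0], [0, 0, 0]]' --rot '[[0, 0, 0.186], [0, 0, 0.186], [0, 0, 0.186], [0, 0, 0.152], [0, 0, 0], [0, 0, 0]]'

```text
time: 4.7
ee_pos: [446.6, -284.8, 222.4]
orientation: [1.0, 0.012, -0.0, -0.0]
ft_force: [-0.3, -0.1, 0.0]
width: 0.996
```

```bash
python3 - <<'E'
from h import *
import pickle
s=bot.get_state(); c=bot.get_calibration("wrist"); im=bot.snapshot("wrist")
pickle.dump(c,open("c1.pkl","wb")); cv2.imwrite("pics/w1.png",im)
print(s["q"].round(3),s["ee_pos"].round(1),s["orientation"].round(4),c["eye"],R.from_quat(c["rotation"]).as_matrix().round(3).tolist())
print("handle guess px",w2px(c,[448,-284,24]),"tip",w2px(c,s["ee_pos"]))
E
```

```text
[-0.698  0.258  1.661 -0.     1.223  0.849] [ 446.6 -284.8  222.4] [ 9.999e-01  1.200e-02 -3.000e-04 -1.000e-04] [ 522.25146228 -283.61909413  384.49950876] [[0.025, 0.961, 0.274], [-1.0, 0.024, 0.006], [-0.001, -0.275, 0.962]]
handle guess px [253.24741187 171.21719462] tip [253.17512449 248.18551219]
```

View pics/w1.png

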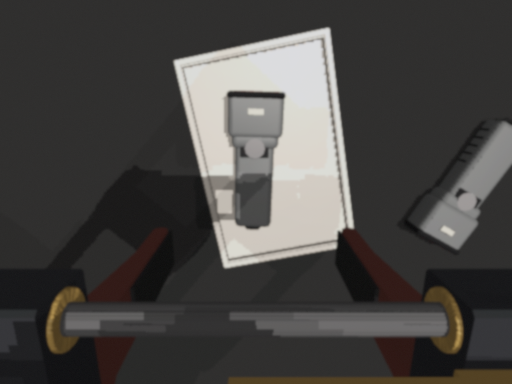

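The wrist picture shows the scanner with its head front edge at (228–284,94), handle edges at (236–273,170) and tail at (253,224). The handle lies under the gripper's centre line.

```bash
python3 - <<'E'
from h import *
import pickle
c=pickle.load(open("c1.pkl","rb"))
for n,u,v,z in [("FL",228,94,40),("FR",284,95,40),("hL",235.5,170,34),("hR",273,170,34),("tail",253,225,34),("hT",254.5,150,34),("tr1",176,62,12),("tr2",329,29,12),("tr3",353,240,12),("tr4",225,267,12)]: print(n,px2w(c,u,v,z)[:2].round(1))
E
```

```text
FL [ 529.8 -256.7]
FR [ 530.2 -313.1]
hL [ 450.9 -264.6]
hR [ 451.9 -305.5]
tail [ 387.4 -285.2]
hT [ 473.2 -284.8]
tr1 [ 561.5 -199.2]
tr2 [ 597.2 -358.8]
tr3 [ 362.3 -408.9]
tr4 [ 321.4 -251.3]
```

Emit:
drive_tool --travel '[[0.002, 0, 0.05], [0, 0, 0.05], [0, 0, 0.05], [0, 0, 0.05], [0, 0, 0.04], [0, 0, 0.02], [0, 0, 0.01], [0, 0, 0]]' --rot '[[0, 0, 0.03], [0, 0, 0], [0, 0, 0], [0, 0, 0], [0, 0, 0], [0, 0, 0], [0, 0, 0], [0, 0, 0]]' --claw -0.36

```text
time: 5.55
ee_pos: [448.1, -284.7, 6.0]
orientation: [1.0, -0.001, -0.001, -0.0]
ft_force: [-0.7, 0.7, 0.1]
width: 0.678
```

Emit:
drive_tool --travel '[[0, 0, 0], [0, 0, 0], [0, 0, 0], [0, 0, 0], [0, 0, 0], [0, 0, 0]]' --rot '[[0, 0, 0], [0, 0, 0], [0, 0, 0], [0, 0, 0], [0, 0, 0], [0, 0, 0]]' --claw 1 --squeeze 25

```text
time: 6.15
ee_pos: [449.0, -285.3, 7.8]
orientation: [1.0, -0.001, 0.001, 0.001]
ft_force: [-0.2, 0.7, 6.9]
width: 0.476
```

Emit:
drive_tool --travel '[[0, 0, -0.01], [0, 0, -0.03], [0, 0, -0.05], [0, 0, -0.05], [0, 0, -0.03], [0, 0, 0]]' --rot '[[0, 0, 0], [0, 0, 0], [0, 0, 0], [0, 0, 0], [0, 0, 0], [0, 0, 0]]'

```text
time: 6.75
ee_pos: [450.4, -286.5, 146.5]
orientation: [1.0, -0.001, 0.003, 0.002]
ft_force: [0.4, -1.1, -1.7]
width: 0.476
```

```bash
python3 - <<'E'
from h import *
a=cv2.imread("pics/scene0.png"); c=bot.get_calibration("scene")
s=14; l=cv2.resize(a[130:172,258:292],None,fx=s,fy=s,interpolation=cv2.INTER_CUBIC)
t=cv2.imread("pics/top0.png"); t=cv2.resize(t[200:230,176:206],None,fx=10,fy=10,interpolation=cv2.INTER_CUBIC)
o=np.zeros((max(l.shape[0],300),l.shape[1]+310,3),np.uint8); o[:l.shape[0],:l.shape[1]]=l; o[:300,-300:]=t
cv2.imwrite("pics/lab.png",o); print(o.shape)
B=np.array([497,66.7,0])
for n,z in [("base",0),("z50",50),("captop",125)]: print(n,(w2px(c,B+[0,0,z])-[258,130]+.5)*s)
for a_ in (-.5,-.25,0,.25,.5):
    # label azimuth = -pi/2 + a_
    th=-np.pi/2+a_; f=lambda d,z:((w2px(c,B+[28*np.cos(th+d),28*np.sin(th+d),z])-[258,130]+.5)*s).round(0).tolist()
    print(a_,"mid",f(0,50),"left",f(-.71,50),"right",f(.71,50))
E
```

```text
(588, 786, 3)
base [247.72315644 481.20344881]
z50 [251.75075482 339.27684099]
captop [258.11758171 114.9192809 ]
-0.5 mid [159.0, 369.0] left [150.0, 324.0] right [214.0, 401.0]
-0.25 mid [174.0, 383.0] left [148.0, 340.0] right [239.0, 405.0]
0 mid [194.0, 394.0] left [151.0, 356.0] right [265.0, 406.0]
0.25 mid [217.0, 402.0] left [161.0, 372.0] right [291.0, 402.0]
0.5 mid [243.0, 406.0] left [177.0, 385.0] right [314.0, 394.0]
```

View pics/lab.png

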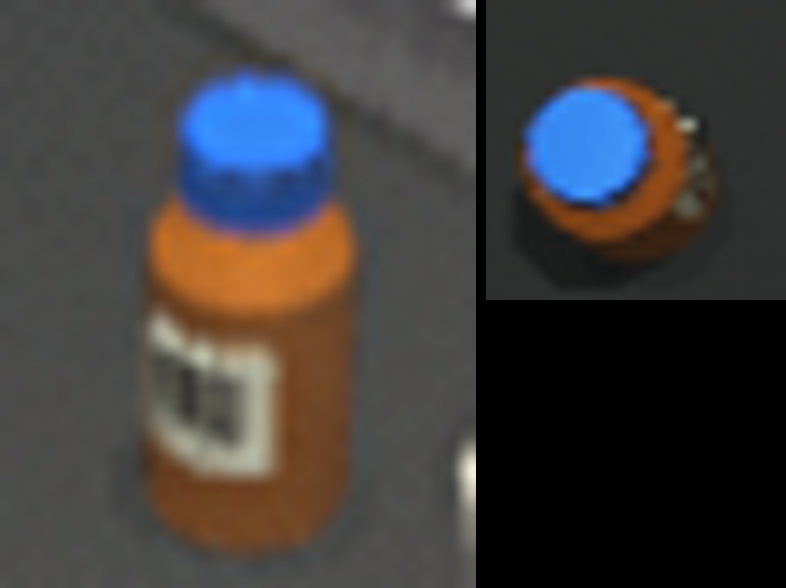

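The scene crop shows the label's right edge at (277,411) and the bottle axis at x≈251. That puts the label azimuth about 0.11 rad away from the robot off −y, with the label middle at about (500,38). I'm moving to scan from there.

Emit:
drive_tool --travel '[[0.0225, -0.0445, 0], [0.0225, -0.0445, 0], [0.0225, -0.0445, 0], [0.0225, -0.0445, 0], [0, 0, 0], [0, 0, 0], [0, 0, 0], [0, 0, 0], [0, 0, 0], [0, 0, 0]]' --rot '[[0, 0, 0], [0, 0, 0], [0, 0, 0], [0, 0, 0], [0, 0, -0.1], [0, 0, -0.18], [0, 0, -0.18], [0, 0, -0.18], [0, 0, -0.18], [0, 0, -0.18]]'

```text
time: 7.75
ee_pos: [519.4, -142.1, 140.9]
orientation: [0.923, 0.384, -0.001, -0.001]
ft_force: [1.8, -0.0, -2.6]
width: 0.476
```

Emit:
drive_tool --travel '[[0, 0, 0], [0, 0, 0], [0, 0, 0], [0, 0, 0], [0, 0, 0], [0, 0, 0], [0, 0, 0.045], [0, 0, 0.045], [0, 0, 0.03], [0, 0, 0.015]]' --rot '[[0, 0, -0.18], [0, 0, -0.18], [0, 0, -0.18], [0, 0, -0.18], [0, 0, -0.18], [0, 0, -0.18], [0, 0, -0.06], [0, 0, 0], [0, 0, 0], [0, 0, 0]]'

```text
time: 8.75
ee_pos: [517.9, -141.6, 31.3]
orientation: [0.668, 0.744, -0.001, -0.003]
ft_force: [0.1, -0.0, -1.3]
width: 0.478
```

Emit:
drive_tool --travel '[[0, 0, 0], [0, 0, 0]]' --rot '[[0, 0, 0], [0, 0, 0]]'

```text
time: 8.95
ee_pos: [520.9, -142.7, 34.8]
orientation: [0.668, 0.744, -0.0, -0.0]
ft_force: [0.6, 0.3, -2.0]
width: 0.479
```

```bash
python3 - <<'E'
from h import *
import pickle
c=bot.get_calibration("wrist"); im=bot.snapshot("wrist"); s=bot.get_state()
T=s["ee_pos"]; M=R.from_quat(s["orientation"]).as_matrix(); print(T.round(1),M.round(3).tolist(),s["q"].round(2))
st=bot.snapshot("top"); sc=bot.snapshot("scene")
o=np.zeros((600,800,3),np.uint8)
ct,cs=bot.get_calibration("top"),bot.get_calibration("scene")
W=T+M@[81.5,0,-15.2]; L=np.array([500.2,38.4,50]); print("window",W.round(1))
for k,(img,cc) in enumerate([(st,ct),(sc,cs)]):
    u,v=w2px(cc,(W+L)/2).astype(int); r=33
    o[:400,400*k:400*k+400]=cv2.resize(img[v-r:v+r,u-r:u+r],(400,400),interpolation=cv2.INTER_CUBIC)
    for p in (W,L): print(k,(w2px(cc,p)-[u-r,v-r]+.5)*400/66)
o[400:,:266]=cv2.resize(im,(266,200)); cv2.imwrite("pics/scan.png",o)
cv2.imwrite("pics/w2.png",im)
E
```

```text
[ 521.5 -142.9   35.4] [[-0.107, 0.994, 0.001], [0.994, 0.107, -0.001], [-0.001, 0.001, -1.0]] [-0.4   0.52  1.82 -0.    0.8  -0.5 ]
window [512.7 -61.9  50.5]
0 [294.37263487 196.00437865]
0 [119.0594064  219.05979251]
1 [169.23063837 257.15391504]
1 [245.60225427 160.65548317]
```

View pics/scan.png

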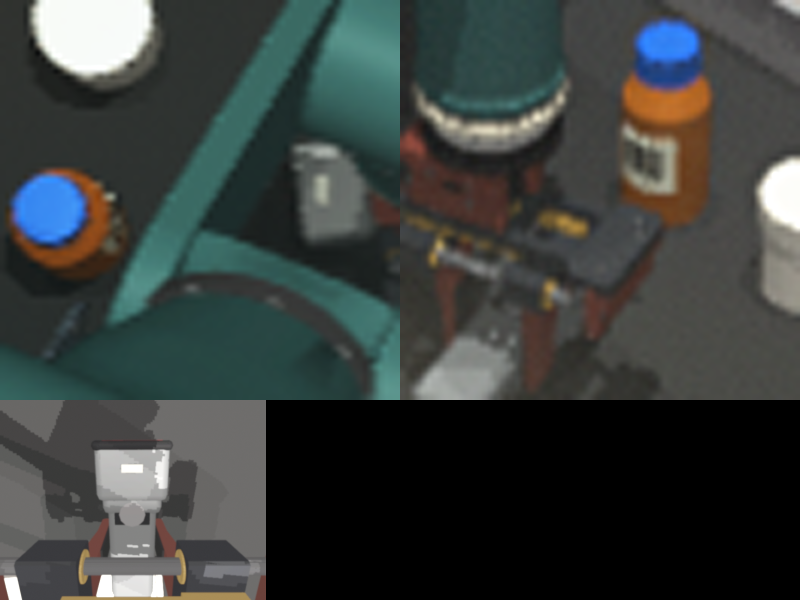

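The composite shows the scanner level in the grip, with its front at about (301,195) in the top crop against a predicted (294,196). The label centre is near (115,218) against a predicted (119,219). I'm holding still to read.

Emit:
drive_tool --travel '[[0, 0, 0], [0, 0, 0], [0, 0, 0], [0, 0, 0], [0, 0, 0], [0, 0, 0], [0, 0, 0], [0, 0, 0], [0, 0, 0], [0, 0, 0]]' --rot '[[0, 0, 0], [0, 0, 0], [0, 0, 0], [0, 0, 0], [0, 0, 0], [0, 0, 0], [0, 0, 0], [0, 0, 0], [0, 0, 0], [0, 0, 0]]'

```text
time: 10.1
ee_pos: [520.7, -142.7, 34.7]
orientation: [0.668, 0.744, -0.0, 0.0]
ft_force: [-0.3, 0.2, -2.7]
width: 0.476
```

Emit:
drive_tool --travel '[[0, 0, 0], [0, 0, 0], [0, 0, 0], [0, 0, 0], [0, 0, 0], [0, 0, 0]]' --rot '[[0, 0, 0], [0, 0, 0], [0, 0, 0], [0, 0, 0], [0, 0, 0], [0, 0, 0]]'

```text
time: 10.7
ee_pos: [520.8, -142.7, 34.7]
orientation: [0.668, 0.744, -0.0, 0.0]
ft_force: [-0.5, -0.4, -2.1]
width: 0.479
```

```bash
python3 - <<'E'
from h import *
c=bot.get_calibration("wrist"); s=bot.get_state(); T=s["ee_pos"]; M=R.from_quat(s["orientation"]).as_matrix(); print(T.round(1),s["time"])
P=lambda x,y,z:w2px(c,T+M@[x,y,z]).round(1)
print("front top L/R pred",P(81.5,-29,-32.2),P(81.5,29,-32.2),"front bottom",P(81.5,0,3.8))
print("pred with pitch down .05:",P(81.5,0,-32.2+4),"none",P(81.5,0,-32.2))
g=cv2.cvtColor(cv2.imread("pics/w2.png"),cv2.COLOR_BGR2GRAY); print(g[60:110:2,256].tolist()); print(g[95,165:200:2].tolist(),g[95,315:350:2].tolist())
E
```

```text
[ 520.8 -142.7   34.7] 10.7
front top L/R pred [175.3  82.4] [329.5  82.4] front bottom [252.9  87. ]
pred with pitch down .05: [252.4  83. ] none [252.4  82.4]
[69, 70, 70, 70, 70, 70, 70, 70, 69, 55, 55, 58, 60, 60, 57, 56, 52, 69, 152, 176, 177, 177, 177, 176, 176]
[70, 69, 70, 69, 70, 70, 67, 61, 60, 57, 56, 64, 79, 102, 119, 125, 125, 124] [171, 146, 119, 103, 99, 100, 92, 101, 108, 109, 109, 109, 109, 110, 109, 109, 109, 109]
```

The reading hold is done. The wrist check allows at most a few mm of nose droop, so I'll do a second cheap hold 6 mm higher as insurance, then return the scanner.

Emit:
drive_tool --travel '[[0, 0, -0.0075], [0, 0, 0], [0, 0, 0], [0, 0, 0], [0, 0, 0], [0, 0, 0], [0, 0, 0], [0, 0, 0], [0, 0, 0], [0, 0, 0]]' --rot '[[0, 0, 0], [0, 0, 0], [0, 0, 0], [0, 0, 0], [0, 0, 0], [0, 0, 0], [0, 0, 0], [0, 0, 0], [0, 0, 0], [0, 0, 0]]'

```text
time: 11.7
ee_pos: [520.7, -142.7, 40.7]
orientation: [0.668, 0.744, -0.0, 0.0]
ft_force: [0.1, -0.7, -2.1]
width: 0.472
```

Emit:
drive_tool --travel '[[0, 0, 0], [0, 0, 0], [0, 0, 0], [0, 0, 0], [0, 0, -0.03], [0, 0, -0.05], [0, 0, -0.05], [0, 0, 0], [0, 0, 0], [0, 0, 0]]' --rot '[[0, 0, 0], [0, 0, 0], [0, 0, 0], [0, 0, 0], [0, 0, 0], [0, 0, 0], [0, 0, 0], [0, 0, 0.1], [0, 0, 0.18], [0, 0, 0.18]]'

```text
time: 12.7
ee_pos: [520.8, -142.7, 145.2]
orientation: [0.793, 0.61, 0.0, 0.0]
ft_force: [0.3, -0.5, -1.9]
width: 0.476
```

Emit:
drive_tool --travel '[[0, 0, 0], [0, 0, 0], [0, 0, 0], [0, 0, 0], [0, 0, 0], [0, 0, 0], [0, 0, 0], [0, 0, 0], [0, 0, 0], [0, 0, 0]]' --rot '[[0, 0, 0.18], [0, 0, 0.18], [0, 0, 0.18], [0, 0, 0.18], [0, 0, 0.18], [0, 0, 0.18], [0, 0, 0.18], [0, 0, 0.18], [0, 0, 0.18], [0, 0, 0.06]]'

```text
time: 13.7
ee_pos: [520.5, -142.6, 144.6]
orientation: [1.0, -0.004, -0.0, -0.0]
ft_force: [1.1, 0.5, -2.7]
width: 0.477
```

Emit:
drive_tool --travel '[[-0.022, 0.0475, 0], [-0.022, 0.0475, 0], [-0.022, 0.0475, 0], [-0.022, 0.0475, 0], [0, 0, 0.05], [0, 0, 0.05], [0, 0, 0.03], [0, 0, 0.02], [0, 0, 0.01], [0, 0, 0.005]]' --rot '[[0, 0, 0], [0, 0, 0], [0, 0, 0], [0, 0, 0], [0, 0, 0], [0, 0, 0], [0, 0, 0], [0, 0, 0], [0, 0, 0], [0, 0, 0]]'

```text
time: 14.7
ee_pos: [449.7, -294.3, 12.1]
orientation: [1.0, -0.001, -0.0, -0.0]
ft_force: [0.5, -0.3, -2.3]
width: 0.48
```

Emit:
drive_tool --travel '[[0, 0, 0.003], [0, 0, 0], [0, 0, 0]]' --rot '[[0, 0, 0], [0, 0, 0], [0, 0, 0]]'

```text
time: 15.0
ee_pos: [450.5, -294.9, 11.1]
orientation: [1.0, -0.001, 0.001, 0.001]
ft_force: [0.4, -0.9, -3.0]
width: 0.476
```

Emit:
drive_tool --travel '[[0, 0, 0.002], [0, 0, 0.001], [0, 0, 0.001], [0, 0, 0]]' --rot '[[0, 0, 0], [0, 0, 0], [0, 0, 0], [0, 0, 0]]'

```text
time: 15.4
ee_pos: [450.1, -294.6, 7.8]
orientation: [1.0, -0.001, 0.0, 0.0]
ft_force: [-1.9, 1.2, 5.3]
width: 0.473
```

Emit:
drive_tool --travel '[[0, 0, 0.001], [0, 0, 0]]' --rot '[[0, 0, 0], [0, 0, 0]]'

```text
time: 15.6
ee_pos: [450.1, -294.6, 7.8]
orientation: [1.0, -0.001, 0.0, 0.0]
ft_force: [-2.8, 2.0, 13.3]
width: 0.474
```

Emit:
drive_tool --travel '[[0, 0, 0], [0, 0, 0], [0, 0, 0], [0, 0, -0.005], [0, 0, -0.02], [0, 0, -0.045], [0, 0, -0.055], [0, 0, -0.055], [0, 0, -0.055], [0, 0, -0.035]]' --rot '[[0, 0, 0], [0, 0, 0], [0, 0, 0], [0, 0, 0], [0, 0, 0], [0, 0, 0], [0, 0, 0], [0, 0, 0], [0, 0, 0], [0, 0, 0]]' --claw -0.36

```text
time: 16.6
ee_pos: [450.8, -295.1, 226.0]
orientation: [1.0, -0.001, 0.002, 0.001]
ft_force: [0.3, 0.2, -0.8]
width: 0.679
```

Emit:
drive_tool --travel '[[0.006, -0.045, 0], [0.006, -0.045, 0], [0.006, -0.045, 0], [0.006, -0.045, 0], [0.006, -0.045, 0], [0.006, -0.045, 0], [0.006, -0.045, 0], [0.006, -0.045, 0], [0.006, -0.045, 0], [0.006, -0.045, 0]]' --rot '[[0, 0, 0], [0, 0, 0], [0, 0, 0], [0, 0, 0], [0, 0, 0], [0, 0, 0], [0, 0, 0], [0, 0, 0], [0, 0, 0], [0, 0, 0]]'

```text
time: 17.6
ee_pos: [498.8, 66.9, 222.4]
orientation: [1.0, -0.001, 0.0, 0.0]
ft_force: [1.0, -0.2, -0.5]
width: 0.68
```

Emit:
drive_tool --travel '[[0, 0, 0], [0, 0, 0], [0, 0, 0], [0, 0, 0], [0, 0, 0], [0, 0, 0], [0, 0, 0]]' --rot '[[0, 0, -0.17], [0, 0, -0.17], [0, 0, -0.17], [0, 0, -0.17], [0, 0, -0.17], [0, 0, -0.15], [0, 0, 0]]'

```text
time: 18.3
ee_pos: [498.7, 65.4, 222.3]
orientation: [0.924, 0.382, -0.0, -0.0]
ft_force: [-0.2, 0.7, 0.0]
width: 0.682
```

```bash
python3 - <<'E'
from h import *
import pickle
s=bot.get_state(); c=bot.get_calibration("wrist"); im=bot.snapshot("wrist"); t=bot.snapshot("top")
pickle.dump(c,open("c2.pkl","wb")); cv2.imwrite("pics/top2.png",t)
o=np.zeros((384,800,3),np.uint8); o[:,:512]=im; o[:,512:]=cv2.resize(t[185:275,265:332],(288,384),interpolation=cv2.INTER_CUBIC); cv2.imwrite("pics/w3.png",o)
print(s["ee_pos"].round(1),s["orientation"].round(4),s["q"].round(2),s["time"],s["width"]); print(w2px(c,[497,66.7,125]))
E
```

```text
[498.7  65.4 222.3] [ 9.242e-01  3.819e-01 -1.000e-04 -0.000e+00] [-0.01  0.22  1.72 -0.    1.21  0.78] 18.3 0.6817681387182032
[250.72989974 197.50392218]
```

View pics/w3.png

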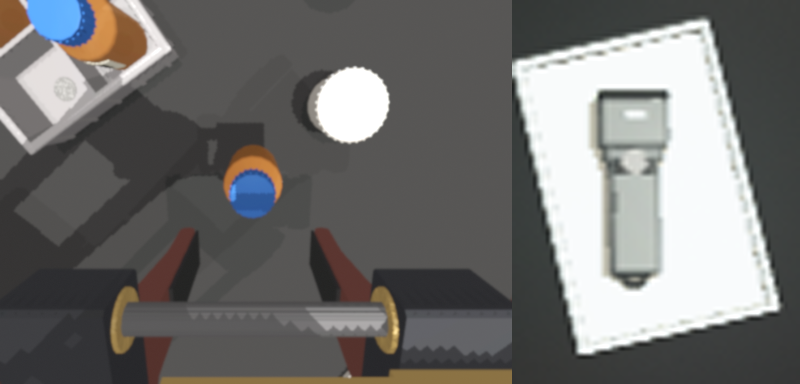

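The picture shows the scanner back flat in the tray, the cap centre at (252,194), and the empty cell mark at (65,89).

```bash
python3 - <<'E'
from h import *
import pickle
c=pickle.load(open("c2.pkl","rb"))
im=cv2.imread("pics/w3.png")[:,:512].astype(int); b=(im[...,0]>im[...,2]+40)&(im[...,0]>90)
ys,xs=np.where(b[150:230,210:300]); print(xs.min()+210,xs.max()+210,ys.min()+150,ys.max()+150)
print("cap",px2w(c,252.3,194.3,125)); print("cell",px2w(c,65,89,4))
E
```

```text
230 274 170 218
cap [499.86492196  67.71997986 125.        ]
cell [414.5288327  276.72707971   4.        ]
```

Emit:
drive_tool --travel '[[0.0014, -0.0014, 0.04], [0, 0, 0.04], [0, 0, 0.04], [0, 0, 0.025], [0, 0, 0.01], [0, 0, 0], [0, 0, 0]]' --rot '[[0, 0, 0], [0, 0, 0], [0, 0, 0], [0, 0, 0], [0, 0, 0], [0, 0, 0], [0, 0, 0]]'

```text
time: 19.1
ee_pos: [499.7, 67.0, 99.0]
orientation: [0.925, 0.381, 0.001, 0.0]
ft_force: [-0.5, 0.2, 0.7]
width: 0.682
```

Emit:
drive_tool --travel '[[0, 0, 0], [0, 0, 0], [0, 0, 0], [0, 0, 0], [0, 0, 0], [0, 0, 0]]' --rot '[[0, 0, 0], [0, 0, 0], [0, 0, 0], [0, 0, 0], [0, 0, 0], [0, 0, 0]]' --claw 1 --squeeze 25

```text
time: 19.7
ee_pos: [499.4, 67.1, 98.9]
orientation: [0.924, 0.381, 0.0, 0.0]
ft_force: [-0.8, 1.3, 5.8]
width: 0.426
```

Emit:
drive_tool --travel '[[0, 0, -0.006], [0, 0, -0.025], [0, 0, -0.05], [0, 0, -0.05], [0, 0, -0.04], [0, 0, -0.01], [0.0155, -0.0372, 0], [0.0155, -0.0372, 0], [0.0155, -0.0372, 0], [0.0155, -0.0372, 0]]' --rot '[[0, 0, 0], [0, 0, 0], [0, 0, 0], [0, 0, 0], [0, 0, 0], [0, 0, 0], [0, 0, 0], [0, 0, 0], [0, 0, 0], [0, 0, 0]]'

```text
time: 20.7
ee_pos: [448.5, 187.0, 241.5]
orientation: [0.925, 0.381, -0.001, -0.0]
ft_force: [-0.7, 0.1, -2.1]
width: 0.426
```

Emit:
drive_tool --travel '[[0.0155, -0.0372, 0], [0.0155, -0.0372, 0], [0.0155, -0.0372, 0], [0, 0, 0], [0, 0, 0]]' --rot '[[0, 0, 0], [0, 0, 0], [0, 0, 0], [0, 0, 0], [0, 0, 0]]'

```text
time: 21.2
ee_pos: [412.5, 275.8, 241.7]
orientation: [0.924, 0.382, -0.001, 0.0]
ft_force: [0.5, 0.3, -1.9]
width: 0.426
```

```bash
python3 - <<'E'
from h import *
s=bot.get_state(); T=s["ee_pos"]; c=bot.get_calibration("wrist"); im=bot.snapshot("wrist"); cv2.imwrite("pics/w4.png",im)
print(T.round(1),s["orientation"].round(3),s["q"].round(2),s["time"])
for z in (66,4): print("cell centre px at z",z,w2px(c,[414.5,276,z]))
ct=bot.get_calibration("top")
E
```

```text
[412.5 275.8 241.7] [ 0.924  0.382 -0.001  0.   ] [ 0.45  0.19  1.7  -0.    1.25  1.24] 21.2
cell centre px at z 66 [254.82256353 174.71330248]
cell centre px at z 4 [254.82461396 163.99358032]
```

View pics/w4.png

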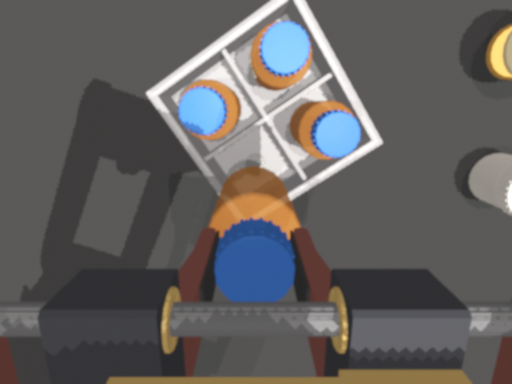

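The bottle is held upright above the empty cell. The crate's divider crossing is at (265,120), the left corner at (150,93) and the right corner at (380,142).

```bash
python3 - <<'E'
from h import *
c=bot.get_calibration("wrist"); s=bot.get_state()
x=px2w(c,265,120,62)[:2]; l=px2w(c,150,93,62)[:2]; r=px2w(c,380,142,62)[:2]
d=(r-l); n=np.array([d[1],-d[0]])/np.linalg.norm(d)
print(x,l,r,(l+r)/2,np.linalg.norm(d)); p=57.3*np.array([n,-n]); print("cell", x+p, (l+r)/2+p, s["ee_pos"])
E
```

```text
[462.04908598 307.75798787] [399.43823199 407.76736652] [530.71144239 207.36453612] [465.07483719 307.56595132] 239.57034498934402
cell [[414.11710099 276.36029983]
 [509.98107098 339.15567592]] [[417.14285219 276.16826328]
 [513.00682218 338.96363936]] [412.96421459 275.2839274  241.90200252]
```

Emit:
drive_tool --travel '[[0.002, 0.001, 0.02], [0, 0, 0.045], [0, 0, 0.045], [0, 0, 0.03], [0, 0, 0.02], [0, 0, 0.007], [0, 0, 0.003], [0, 0, 0], [0, 0, 0]]' --rot '[[0, 0, 0], [0, 0, 0], [0, 0, 0], [0, 0, 0], [0, 0, 0], [0, 0, 0], [0, 0, 0], [0, 0, 0], [0, 0, 0]]'

```text
time: 22.15
ee_pos: [416.1, 276.6, 107.9]
orientation: [0.924, 0.381, 0.001, 0.0]
ft_force: [1.1, 0.9, -1.6]
width: 0.426
```

Emit:
drive_tool --travel '[[0, 0, 0.001], [0, 0, 0.001], [0, 0, 0.001], [0, 0, 0]]' --rot '[[0, 0, 0], [0, 0, 0], [0, 0, 0], [0, 0, 0]]'

```text
time: 22.55
ee_pos: [415.2, 276.5, 104.7]
orientation: [0.924, 0.382, 0.0, 0.0]
ft_force: [0.2, -0.1, -1.8]
width: 0.426
```

Emit:
drive_tool --travel '[[0, 0, 0.001], [0, 0, 0.001], [0, 0, 0.0005], [0, 0, 0]]' --rot '[[0, 0, 0], [0, 0, 0], [0, 0, 0], [0, 0, 0]]'

```text
time: 22.95
ee_pos: [415.4, 276.6, 102.9]
orientation: [0.924, 0.381, 0.0, -0.0]
ft_force: [-1.9, 0.5, 3.4]
width: 0.424
```

Emit:
drive_tool --travel '[[0, 0, 0], [0, 0, 0], [0, 0, 0], [0, 0, 0], [0, 0, -0.01], [0, 0, -0.03], [0, 0, -0.05], [0, 0, -0.05], [0, 0, -0.02], [0, 0, 0]]' --rot '[[0, 0, 0], [0, 0, 0], [0, 0, 0], [0, 0, 0], [0, 0, 0], [0, 0, 0], [0, 0, 0], [0, 0, 0], [0, 0, 0], [0, 0, 0]]' --claw -0.36

```text
time: 23.95
ee_pos: [417.2, 277.4, 233.9]
orientation: [0.924, 0.381, 0.003, -0.0]
ft_force: [0.3, 0.5, 0.1]
width: 0.681
```

```bash
python3 - <<'E'
from h import *
s=bot.get_state(); c=bot.get_calibration("wrist"); im=bot.snapshot("wrist"); t=bot.snapshot("top"); sc=bot.snapshot("scene")
o=np.zeros((600,800,3),np.uint8); o[:384,:512]=im; o[:384,512:]=cv2.resize(t[185:275,265:332],(288,384),interpolation=cv2.INTER_CUBIC)
o[384:600,:384]=cv2.resize(sc[85:193,160:352],(384,216)); o[384:600,400:784]=cv2.resize(sc[170:278,120:312],(384,216)); cv2.imwrite("pics/end.png",o)
print(s["ee_pos"].round(1),s["width"],s["time"]); print("expected cap px",w2px(c,[415,276.3,129]))
E
```

```text
[417.2 277.4 233.9] 0.6805376753112357 23.95
expected cap px [252.14456618 198.06875823]
```

View pics/end.png

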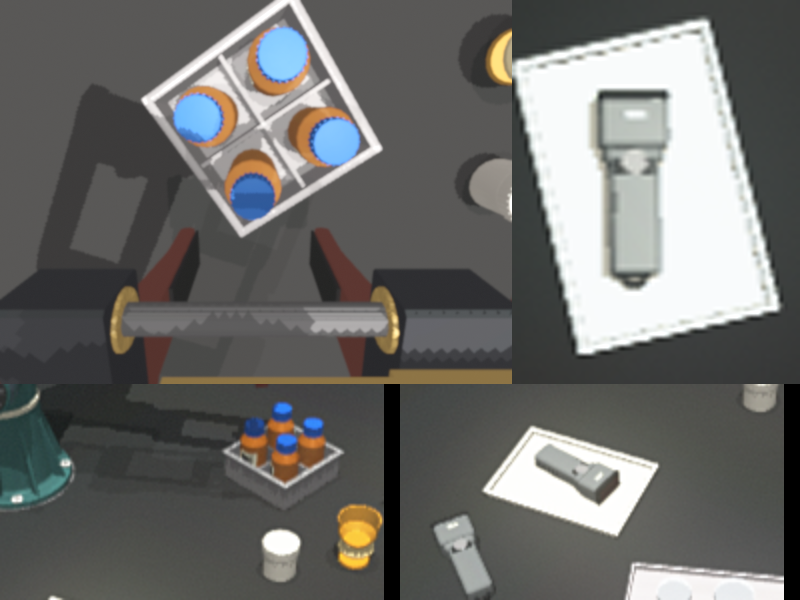

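```bash
python3 -c "
from bench import bot
print(bot.hand_in(), bot.get_state()['time'])"
```

```text
the job is handed in; nothing more can be done
the job is handed in; nothing more can be done
```

The job is handed in, at about 24 s of the 64 s allowed, with everything placed as asked. The one thing I could not confirm is the read itself, because nothing in the interface or pictures reports it.

- **Reading:** I took the tray scanner, the leftmost of three, and held it about 10 cm from the label for over 1.6 s. I estimate it was aimed within about 4 mm. The wrist view left room for a few mm of nose droop, so I held it again 6 mm higher for over a second as a precaution.
- **Scanner:** it was set down in its tray with floor contact felt before release. The last pictures show it lying flat, button side up, inside the rim.
- **Bottle:** it was set down in the empty cell with floor contact felt before release. It stands upright, and my position estimates put it within about 3 mm of the cell centre.
- **Everything else:** the stored bottles, the jar and the filter holder look unmoved, and the gripper is clear at 234 mm height.

No final check failed. My estimates of the bottle's original position differed by about 3 mm between the top and wrist cameras, which was well within tolerance.

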